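# Turn the jar's code to the scanner and hold the dead-man lever

## Robot

A 7-joint arm with a two-finger parallel gripper is mounted at the origin on a cart in front of the work surface, level with it; the furniture and walls round the work are solid. World frame = base frame: x ahead of the robot, y to its left, z up, the work surface at z = 0. Lengths are in m, angles in rad, forces in N, time in s.
With the tool pointing down it reaches from about 0.425 to 0.95 m from the base axis. Payload 4.7 kg.
Tool frame: the origin (TCP) lies midway between the tips of the shut fingers; the grasp point (between the pads) lies 19 mm behind it; z points along the fingers, y is the line along which they close (so a half turn about z gives the same grasp; the last joint's range is limited). The gripper opens to 87 mm and grips with 3 to 60 N. Pads are 19 mm wide; open, the fingers measure 117 mm over their backs; the gripper's body (75 mm by 190 mm) begins 51 mm behind the grasp point.
Start: joints at [-1.14, 0.469, -0.049, 1.532, 0.024, 1.141, -0.082], TCP at [0.3, 0.605, 0.223] pointing down, gripper open.
Joint ranges: [-2.59, 2.59], [-0.33, 1.99], [-1.39, 1.29], [0.1, 2.45], [-1.04, 4.18], [0.21, 1.99], [-2.66, 2.66]. Speed limits (rad/s): [2.57, 2.57, 3.14, 3.14, 3.14, 3.14, 3.14].

## Interface

Orientations are given as a unit quaternion [w, x, y, z].
In Python, from bench import read_state, read_camera, camera_info, workorder, finder gives the robot as it stands. The module is installed in compiled form; this text tells all that it offers.
- The arm moves only by the tool apply_moves, never from a script. Its argument "motion" is text: rows parted by semicolons, each of 7 numbers parted by spaces: the shift along the tool's x, y, z in m, then the turn, a rotation vector about the tool's x, y, z in rad, then the opening, from 0 (shut) to 1 (fully open). A call has 1 to 12 rows; each row is the pose to reach, as a shift and turn from the pose commanded when the call began, along the tool's axes at that moment; what a row does not reach only later rows make up. A row lasts 1/12 s, in which the tool goes at most 41.7 mm and 7.16 degrees, less where a joint would pass 70% of its speed; a pose out of reach is approached as far as the arm can. A call with a gripper value outside its range is refused whole. The fingers move at their own pace and stop on an object; "grip_force" is the grip in N (left out, the last holds). Time passes only in rows, so rows that repeat a pose let the fingers close. It gives the time, the measured TCP pose, the force and the opening at its end, in the units of the state.
- read_state(): the state, without advancing time (a new reading comes with each control period).
- read_camera(name): name is "side" or "top"; returns the picture (480x640x3 uint8, red, green, blue); there is no depth.
- camera_info(name): a dict with "fx", "fy", "cx", "cy" (pixels), "k1" (the pictures are not rectified: a ray, as slopes to the right and down, at radius r is drawn at 1 + k1 r^2 times it, then the intrinsics apply), "world_to_cam" (4x4, takes a point from world to camera coordinates). Camera axes: x right, y up, looking along -z (the intrinsics and any distortion apply to the point x, -y, -z); pixel columns grow to the right and rows downward; lengths in m; the calibration is good to about 2 mm. A picture is of the moment at which its call begins. camera_info takes no time and is no camera call.
- workorder.sign_off(): hands the job in, once; it reports no verdict.
Trained networks look in the newest picture that a camera, given by its name, has taken for a name from the list of things; names that differ only in an ending like _2 or _b are one class to them, and where a whole thing is asked for, a point or a joint stands for the part that bears it (a point fixed in the world has none). Each returns a list of dicts, best first, with "confidence" (0 to 1); they miss things now and then, are a little off and sometimes report something else, mostly with a low value. They report only what shows in the picture. A call takes as long as a camera call. They do not tell look-alikes from the thing itself.
- finder.look_for(camera, thing): "box" ([left, top, width, height] in pixels, round what is visible of it).
- finder.cut_out(camera, thing): "mask" (480x640 bool, what is visible of it) and "box" ([left, top, width, height] in pixels, round what is visible of it).
The state is a dict: "t": time; "joints": joint angles; "dq": joint speeds; "effort": joint torques, N m; "ee_pos": TCP position; "ee_rot": TCP orientation; "ft_force": force on the tool from outside, world axes, zero at the start; "wrist_torque": the same for the moment, N m; "opening": finger opening in m.
Only numpy, scipy, OpenCV 4.12 (cv2) and the standard library are available. Lean on these libraries where they do the work, as an engineer would, in place of code of your own. Each camera call takes 0.05 s, during which the arm holds its last target. There are 200 camera calls.

## Task

Turn the red-lidded jar where it stands in its nest so that its bar-code label squarely faces the scanner's red window, and let go of it, seated and upright. Only then press down the black pad of the three-position dead-man lever to its middle position (pointer in the green band, about half of its travel) without ever pushing it through into the red, keep it there for at least three seconds, and finish while still holding it there. Leave the tools and the wood block on the bench where they are.

Things in the scene. Friction and masses are not known exactly. Their poses are not given: they have to be found in the camera images.
- jar_centre (a point): Centre of the jar, 43 mm above its underside: clear glass jar, red lid, 62 mm in diameter, 86 mm tall, about 0.3 kg, loose, upright in the nest. The lid (57 mm wide) takes the top 11 mm. z is up; x points from the jar's axis to the middle of its label. A white stripe on the lid runs from its centre to the edge above the label. It can be gripped across the glass and turned in place.
- jar_label (a point): Middle of the jar's white label with black bars (36 mm tall, about 38 mm wide round the glass), on the glass 31 mm from the jar's axis, at the height of jar_centre. Same axes as jar_centre.
- nest (a point): Centre of the nest's floor on the fixed scan station, 8 mm above the bench: a black ring, inner diameter 70 mm, outer 82 mm, 6 mm high, on a grey plate 100 mm (x) by 210 mm (y). y points from the nest to the scanner: the label faces the scanner when it lies on the jar's side towards +y. z is up.
- scanner_window (a point): Middle of the scanner's red window, 96 mm from the nest's centre along the nest's y and 42 mm above the nest's floor. The scanner is a fixed yellow block behind it, 56 mm wide, 44 mm deep, its top 80 mm above the bench. Same axes as nest.
- lever_pad (a point): Centre of the top of the lever's round black pad, 38 mm in diameter, to be pressed down from above. Its top is about 112 mm above the bench at rest, 87 mm in the middle position, 62 mm at the bottom. It swings about a level hinge 120 mm away and 78 mm above the bench.
- deadman (a joint): Angle of the spring-loaded dead-man lever: 0 at rest (up), growing as the pad is pressed down, 0.42 rad at the bottom stop. Middle position (green band) 0.13 to 0.29 rad, best 0.21; red from 0.31. It springs back up when let go: about 4 N on the pad to start it, 8 N in the middle, 12 N at the bottom.
- jar: The jar itself; origin at the centre of its underside, axes as jar_centre.
- calliper: Steel calliper, 69 x 210 x 7 mm, loose on the bench, a bystander.
- spanner: Small spanner, 27 x 180 x 6 mm, loose on the bench, a bystander.
- chisel: Cold chisel, 21 x 173 x 21 mm, loose on the bench, a bystander.
- wood_block: Drilled wood block, 62 x 110 x 38 mm, loose at the back of the bench, a bystander.
- lever_stand: The fixed stand and the lever on it: base 170 x 90 mm, aluminium arm. Origin on the bench between pad (60 mm towards -x) and hinge (60 mm towards +x, between two blue cheeks 95 mm high). y points to the side where a white gauge plate with a green and a red band stands, half-way along the arm, 34 mm off its middle, 113 mm high.
Not all that is in view belongs to the job. Leave any purple or turquoise look-alike of the jar alone.

How it is judged:
On the way, in this order (a step that is already met when the one before it is completed fails the run):
1. the label faces the scanner, the jar is seated upright in the nest, released, and the lever is still up (angle between the x axis of jar_centre and the y axis of nest, either way round below 0.26 rad and y of jar_label in the frame of nest above 0.01 m and horizontal distance between jar_centre and nest below 0.01 m and angle between jar_centre's own z axis and vertical below 0.08 rad and z of jar_centre in the frame of nest between 0.037 and 0.049 m and contact force between each of the fingers, the arm and jar below 0.1 N and linear speed of jar below 0.02 m/s and value of joint deadman below 0.06 rad), for 0.2 s.
2. the robot keeps the lever in its middle position for three seconds (value of joint deadman between 0.12 and 0.3 rad and contact force between any of the fingers, the arm and lever_stand above 2 N), for 3 s.
At the end, for the whole second after the job is handed in: The robot is still pressing the lever (more than 2 N) and holds it still in the middle position (0.12 to 0.30 rad); the jar stands released and at rest in its nest (within 10 mm of its centre, upright within 0.08 rad), its label facing the scanner within 0.26 rad (15 degrees) (all of step 2 and angle between the x axis of jar_centre and the y axis of nest, either way round below 0.26 rad and y of jar_label in the frame of nest above 0.01 m and horizontal distance between jar_centre and nest below 0.01 m and angle between jar_centre's own z axis and vertical below 0.08 rad and z of jar_centre in the frame of nest between 0.037 and 0.049 m and contact force between each of the fingers, the arm and jar below 0.1 N and linear speed of jar below 0.02 m/s and velocity of joint deadman between -0.1 and 0.1 rad/s); the arm keeps its last pose, push and grip.
It fails at once if the lever is pushed through into the red (beyond 0.34 rad) (value of joint deadman above 0.34 rad).
It fails at once if the lever is pressed while the label does not face the scanner (value of joint deadman above 0.1 rad and not (angle between the x axis of jar_centre and the y axis of nest, either way round below 0.26 rad and y of jar_label in the frame of nest above 0.01 m)).
It fails at once if the jar is tipped (angle between jar_centre's own z axis and vertical above 0.5 rad).
It fails at once if a bystander (calliper, spanner, chisel, wood block) is moved more than 30 mm (distance of any of calliper, spanner, chisel, wood_block from where it was at the start of the episode above 0.03 m).
It also fails if it takes over 70 s, if anything falls off the work surface, if the arm or the gripper's body presses on something with over 40 N, if the wrist force passes 120 N, or if a joint passes its speed limit or range.

## Working session

There is one attempt and no reset: what is moved stays moved. The work goes in short steps, Python scripts to look and compute and a tool call to move; the robot and the scene stay as the last step left them, time stands still between calls to the robot, and variables do not carry over. Pictures are saved under pics/ and viewed, on a budget of 10 in all, crops included, one or two more only if the job needs it, and the job is handed in when it is done.

Besides the shell and the picture viewer there is one more tool, called after "Call:" by a JSON object that holds its "name" and its "arguments", one argument or row to a line. apply_moves: Moves the arm, as the interface text tells. Its arguments: {"type":"object","properties":{"motion":{"type":"string"},"grip_force":{"type":"number"}},"required":["motion"]}

```bash
mkdir -p pics; cat > h.py <<'E'
import numpy as np, cv2
from bench import read_state, read_camera, camera_info, workorder, finder
def snap(cam,name):
    im=read_camera(cam); cv2.imwrite(f'pics/{name}.png',im[:,:,::-1]); return im
def ray(cam,u,v):
    c=camera_info(cam); K=np.array([[c['fx'],0,c['cx']],[0,c['fy'],c['cy']],[0,0,1]])
    xd,yd=(u-c['cx'])/c['fx'],(v-c['cy'])/c['fy']
    x,y=xd,yd
    for _ in range(30):
        s=1+c['k1']*(x*x+y*y); x,y=xd/s,yd/s
    T=np.array(c['world_to_cam']); R=T[:3,:3]
    return -R.T@T[:3,3], R.T@np.array([x,-y,-1.])
def onz(cam,u,v,z):
    o,d=ray(cam,u,v); return o+d*(z-o[2])/d[2]
def proj(cam,p):
    c=camera_info(cam); T=np.array(c['world_to_cam']); q=T[:3,:3]@np.array(p)+T[:3,3]
    x,y=q[0]/-q[2],-q[1]/-q[2]; s=1+c['k1']*(x*x+y*y)
    return np.array([c['cx']+c['fx']*x*s,c['cy']+c['fy']*y*s])
E
python3 - <<'E'
from h import *
print(read_state())
for c in('top','side'):
    snap(c,c+'0'); i=camera_info(c); print(c,i['fx'],i['k1'],ray(c,320,240))
    for t in('jar','nest','lever_pad','lever_stand','scanner_window','jar_label'):
        print(t,[(np.round(d['box']),round(d['confidence'],2)) for d in finder.look_for(c,t)[:3]])
E
```

```text
{'t': 0.0, 'joints': array([-1.13990431,  0.46944073, -0.04860945,  1.53367302,  0.02409197,
        1.14097119, -0.08232428]), 'dq': array([-8.29632866e-04, -3.38457845e-04, -1.24423434e-03,  4.52265273e-04,
       -5.18387564e-05,  1.19803558e-03, -2.61256573e-03]), 'effort': array([ 2.59260451e-04, -5.07975197e+01, -8.08853447e-02, -2.36160260e+01,
       -6.14071009e-02,  3.78399901e-02,  1.82336789e-04]), 'ee_pos': array([0.29926017, 0.60438471, 0.22150879]), 'ee_rot': array([-1.90647304e-04,  2.27868139e-01,  9.73691533e-01, -9.34255884e-04]), 'ft_force': array([0.53945936, 0.43295205, 0.36819238]), 'wrist_torque': array([-0.0376188 , -0.02558413, -0.01070324]), 'opening': 0.0868712060924287}
top 509.8896855516193 -0.007025380672977792 (array([0.38541909, 0.00458682, 1.29455062]), array([ 0.12713068, -0.00270233, -0.99199976]))
jar [(array([358., 205.,  25.,  27.]), 0.69), (array([367., 153.,  28.,  28.]), 0.62), (array([410., 211.,  28.,  27.]), 0.58)]
nest [(array([309., 199.,  86.,  62.]), 0.57)]
lever_pad [(array([243., 211.,  30.,  57.]), 0.91)]
lever_stand [(array([229., 
[... 166 characters left out ...]
), 0.82), (array([413., 214.,  26.,  25.]), 0.66)]
side 440.0704487399243 0.037323813261632116 (array([0.59739662, 0.81099912, 0.7683338 ]), array([-0.02643609, -0.77123377, -0.63625333]))
jar [(array([296., 206.,  28.,  39.]), 0.87), (array([252., 205.,  19.,  35.]), 0.79), (array([302., 185.,  22.,  27.]), 0.77)]
nest [(array([285., 229.,  65.,  51.]), 0.82), (array([299., 207.,  23.,  37.]), 0.52)]
lever_pad [(array([303., 269.,  68.,  33.]), 0.58)]
lever_stand [(array([290., 265.,  81.,  84.]), 0.68)]
scanner_window [(array([284., 228.,  66.,  50.]), 0.82)]
jar_label [(array([299., 179.,  25.,  34.]), 0.9), (array([294., 206.,  26.,  36.]), 0.83), (array([248., 206.,  24.,  40.]), 0.55)]
```

View pics/top0.png

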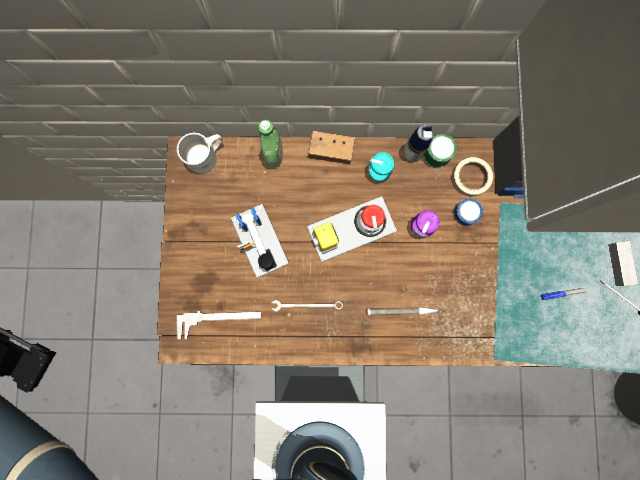

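View pics/side0.png

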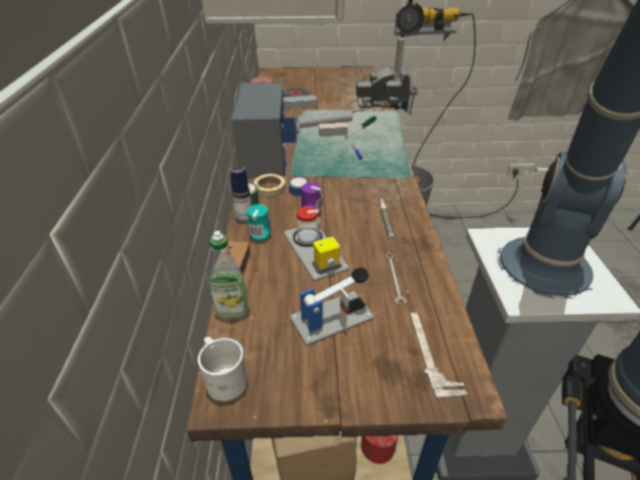

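The top view shows the red-lidded jar in its nest at about (372,218), the yellow scanner at (326,237) and the lever with its pad at about (266,262). The purple and turquoise look-alikes are at (425,224) and (381,166). The side view shows the same layout. Next I'll zoom in and measure.

```bash
cat > m.py <<'E'
from h import *
im=cv2.imread('pics/top0.png'); 
hsv=cv2.cvtColor(im,cv2.COLOR_BGR2HSV)
def cen(mask,box):
    u0,v0,u1,v1=box; m=np.zeros(mask.shape,bool); m[v0:v1,u0:u1]=mask[v0:v1,u0:u1]
    v,u=np.nonzero(m); return np.array([u.mean(),v.mean()]),len(u),m
H,S,V=[hsv[...,i].astype(int) for i in range(3)]
red=((H<8)|(H>172))&(S>130)&(V>70)
c,n,m=cen(red,(350,195,395,240))
cnt=max(cv2.findContours(m.astype(np.uint8),0,1)[0],key=cv2.contourArea)
(cx,cy),r=cv2.minEnclosingCircle(cv2.convexHull(cnt)); print('lid',c,n,cx,cy,r,onz('top',cx,cy,.094))
hull=np.zeros(m.shape,np.uint8); cv2.drawContours(hull,[cv2.convexHull(cnt)],-1,1,-1)
w=(hull>0)&(S<110)&(V>120); v,u=np.nonzero(w)
P=np.array([onz('top',a,b,.094) for a,b in zip(u,v)]); J=onz('top',cx,cy,.094)
print('stripe',len(u),P.mean(0)-J, np.degrees(np.arctan2(*(P.mean(0)-J)[1::-1])))
c,n,_=cen((H>22)&(H<36)&(S>150)&(V>80),(305,215,350,260)); Sx=onz('top',*c,.078); print('scanner',c,n,Sx,'dir',np.degrees(np.arctan2(*(Sx-J)[1::-1])), np.linalg.norm((Sx-J)[:2]))
c,n,_=cen((V<45),(255,248,278,275)); print('pad',c,n,onz('top',*c,.112))
# grey plate corners
g=(S<40)&(V>120)
for b in((300,190,400,265),(228,200,292,280)):
    _,n,mm=cen(g,b); q=max(cv2.findContours(mm.astype(np.uint8),0,1)[0],key=cv2.contourArea)
    R=cv2.boxPoints(cv2.minAreaRect(q)); W=np.array([onz('top',*p,.008) for p in R]); print(n,W[:,:2].round(4).tolist(),W.mean(0))
a=cv2.resize(im[185:285,225:405],(800,444),interpolation=cv2.INTER_CUBIC); cv2.imwrite('pics/crop1.png',a)
E
python3 m.py
```

```text
lid [372.54891304 215.1875    ] 368 372.6148376464844 215.85885620117188 11.810647010803223 [ 0.59811868 -0.12410415  0.094     ]
stripe 52 [-1.31267876e-02 -2.07450701e-03  1.24900090e-16] -171.0194681172115
scanner [326.0661157  240.23140496] 121 [ 0.54084711 -0.01331839  0.078     ] dir 117.33705973300208 0.1247137351085305
pad [265.65693431 260.23357664] 137 [0.48883572 0.12749767 0.112     ]
2050 [[0.5864, 0.0362], [0.6675, -0.1589], [0.5748, -0.1945], [0.4953, -0.0011]] [ 0.58102307 -0.07959052  0.008     ]
1878 [[0.6022, 0.2441], [0.6454, 0.1507], [0.4909, 0.0798], [0.4491, 0.172]] [0.54690548 0.16165753 0.008     ]
```

View pics/crop1.png

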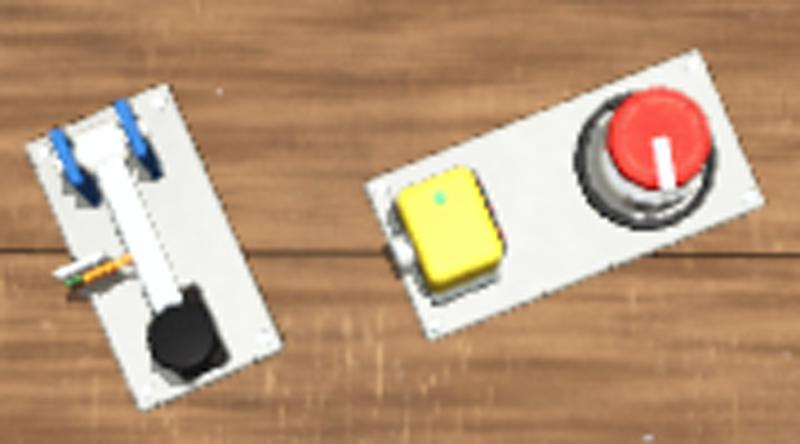

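The crop shows the lid centre at about (660,138) with the stripe running down to (668,190). That puts the stripe at a world angle of about -171°. The plate's long edges, and so the nest's +y, lie at about 112.5°, so the jar must turn about -77° as seen from above. Moving towards it now.

Call:
{"name": "apply_moves", "arguments": {
  "motion": "-0.03 -0.026 0 0 0 0.05 1;-0.06 -0.053 0 0 0 0.1 1;-0.09 -0.08 0 0 0 0.16 1;-0.12 -0.106 0 0 0 0.22 1;-0.15 -0.132 0 0 0 0.28 1;-0.18 -0.16 0 0 0 0.34 1;-0.21 -0.185 0 0 0 0.4 1;-0.24 -0.211 0 0 0 0.46 1;-0.27 -0.238 0 0 0 0.52 1;-0.30 -0.264 0 0 0 0.58 1;-0.33 -0.29 0 0 0 0.65 1;-0.35 -0.308 0 0 0 0.65 1",
  "grip_force": 15
}}

```text
t: 1.7
ee_pos: [0.4778, 0.1695, 0.223]
ee_rot: [0.001, 0.53, 0.848, 0.0]
ft_force: [0.7, 0.6, 0.1]
opening: 0.0873
```

```bash
cat >> h.py <<'E'
def togo(p):
    from scipy.spatial.transform import Rotation as Ro
    s=read_state(); q=s['ee_rot']; R=Ro.from_quat([q[1],q[2],q[3],q[0]]).as_matrix()
    print('t',s['t'],'pos',s['ee_pos'].round(4),'yawy',np.degrees(np.arctan2(R[1,1],R[0,1])).round(1),'tilt',R[:,2].round(3),'F',s['ft_force'].round(1),'q',s['joints'].round(2),'open',s['opening'])
    print('shift',(R.T@(np.array(p)-s['ee_pos'])).round(4))
E
python3 -c "
from h import *
togo([.598,-.124,.222])"
```

```text
t 1.7 pos [0.4778 0.1695 0.223 ] yawy 26.0 tilt [ 0.001 -0.001 -1.   ] F [0.7 0.6 0.1] q [-0.64  0.19  0.25  1.94 -0.05  1.02  0.09] open 0.08728720993364693
shift [-0.3164 -0.0209  0.0014]
```

Call:
{"name": "apply_moves", "arguments": {
  "motion": "-0.03 -0.002 0 0 0 0 1;-0.06 -0.004 0 0 0 0 1;-0.09 -0.006 0 0 0 0 1;-0.12 -0.008 0 0 0 0 1;-0.15 -0.01 0 0 0 0 1;-0.18 -0.012 0 0 0 0 1;-0.21 -0.014 0 0 0 0 1;-0.24 -0.016 0 0 0 0 1;-0.27 -0.018 0.01 0 0 0 1;-0.295 -0.02 0.02 0 0 0 1;-0.314 -0.021 0.03 0 0 0 1;-0.316 -0.021 0.04 0 0 0 1"
}}

```text
t: 2.7
ee_pos: [0.599, -0.1237, 0.1824]
ee_rot: [0.001, 0.529, 0.848, -0.001]
ft_force: [-1.1, 0.1, -0.3]
opening: 0.0872
```

```bash
python3 -c "
from h import *
togo([.598,-.124,.038])
im=snap('side','s1'); cv2.imwrite('pics/s1c.png',cv2.resize(im[150:310,230:400,::-1],(637,600),interpolation=2))
print(proj('side',[.598,-.124,.094]),proj('side',[.598,-.124,.014]),proj('side',[.489,.1275,.112]))
"
```

```text
t 2.7 pos [ 0.599  -0.1237  0.1824] yawy 26.1 tilt [ 0.002 -0.003 -1.   ] F [-1.1  0.1 -0.3] q [-0.16  0.42  0.4   1.76 -0.18  1.    0.76] open 0.08723815029807269
shift [ 0.0006 -0.001   0.1444]
[307.40996912 211.61552772] [308.02400761 235.4814881 ] [359.52691423 272.14760334]
```

View pics/s1c.png

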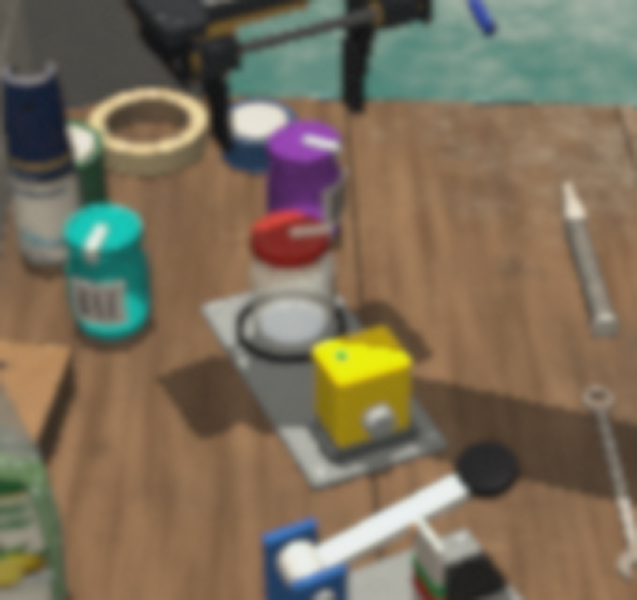

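The side crop shows the red lid at about (290,237) in the crop, which is full-image (307,213) and matches my projection. The stripe points towards -x, with the gripper above the jar. Descending.

Call:
{"name": "apply_moves", "arguments": {
  "motion": "0.0005 -0.001 0.015 0 0 0 1;0.0005 -0.001 0.03 0 0 0 1;0.0005 -0.001 0.045 0 0 0 1;0.0005 -0.001 0.06 0 0 0 1;0.0005 -0.001 0.075 0 0 0 1;0.0005 -0.001 0.09 0 0 0 1;0.0005 -0.001 0.105 0 0 0 1;0.0005 -0.001 0.118 0 0 0 1;0.0005 -0.001 0.13 0 0 0 1;0.0005 -0.001 0.138 0 0 0 1;0.0005 -0.001 0.143 0 0 0 1;0.0005 -0.001 0.143 0 0 0 1"
}}

```text
t: 3.75
ee_pos: [0.5966, -0.1184, 0.0385]
ee_rot: [-0.001, 0.527, 0.85, -0.0]
ft_force: [0.1, 0.1, 0.7]
opening: 0.0869
```

Call:
{"name": "apply_moves", "arguments": {
  "motion": "0 0 0 0 0 0 0.85;0 0 0 0 0 0 0.8;0 0 0 0 0 0 0.76;0 0 0 0 0 0 0.73;0 0 0 0 0 0 0.7;0 0 0 0 0 0 0.68;0 0 0 0 0 0 0.65;0 0 0 0 0 0 0.6;0 0 0 0 0 0 0.6;0 0 0 0 0 0 0.6;0 0 0 0 0 0 0.6;0 0 0 0 0 0 0.6",
  "grip_force": 12
}}

```text
t: 4.75
ee_pos: [0.5972, -0.1188, 0.0397]
ee_rot: [0.0, 0.527, 0.85, 0.0]
ft_force: [-1.0, 0.3, 3.3]
opening: 0.0594
```

```bash
python3 -c "
from h import *
togo([.598,-.124,.038])"
```

```text
t 4.75 pos [ 0.5972 -0.1188  0.0397] yawy 26.4 tilt [ 0.  0. -1.] F [-1.   0.3  3.3] q [-0.11  0.59  0.33  1.86 -0.27  0.73  0.83] open 0.05939503025372918
shift [-0.005  -0.0016  0.0017]
```

The earlier measurements lagged the moving arm, so the grip sits about 5 mm off along the pads. I'll open, correct and regrip.

Call:
{"name": "apply_moves", "arguments": {
  "motion": "0 0 0 0 0 0 1;0 0 0 0 0 0 1;0 0 0 0 0 0 1;0 0 0 0 0 0 1;-0.002 0 0 0 0 0 1;-0.004 0 0 0 0 0 1;-0.0055 -0.001 0 0 0 0 1;-0.0055 -0.001 0 0 0 0 1;-0.0055 -0.001 0 0 0 0 1;-0.0055 -0.001 0 0 0 0 1"
}}

```text
t: 5.58
ee_pos: [0.5986, -0.1241, 0.0395]
ee_rot: [-0.0, 0.527, 0.85, 0.0]
ft_force: [0.0, 0.5, 0.4]
opening: 0.0873
```

```bash
python3 -c "
from h import *
togo([.598,-.124,.038])
im=snap('top','t2'); 
cv2.imwrite('pics/t2c.png',cv2.resize(im[180:280,310:430,::-1],(720,600),interpolation=2))
print(proj('top',[.598,-.124,.094]))
"
```

```text
t 5.5833 pos [ 0.5986 -0.1241  0.0395] yawy 26.4 tilt [-0.  0. -1.] F [0.  0.5 0.4] q [-0.1   0.59  0.33  1.86 -0.27  0.74  0.84] open 0.08731161568252056
shift [ 0.0004 -0.0005  0.0015]
[372.57172036 215.90755792]
```

View pics/t2c.png

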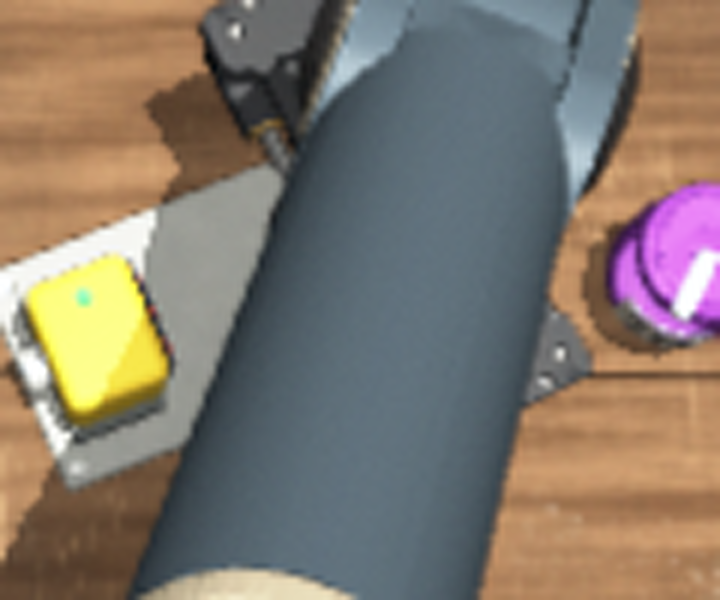

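The arm hides the jar in this view, and the purple jar is undisturbed. Regripping and turning the jar.

Call:
{"name": "apply_moves", "arguments": {
  "motion": "0 0 0 0 0 0 0.85;0 0 0 0 0 0 0.8;0 0 0 0 0 0 0.76;0 0 0 0 0 0 0.73;0 0 0 0 0 0 0.7;0 0 0 0 0 0 0.68;0 0 0 0 0 0 0.65;0 0 0 0 0 0 0.6;0 0 0 0 0 0 0.6;0 0 0 0 0 0 0.6;0 0 0 0 0 0 0.6",
  "grip_force": 12
}}

```text
t: 6.55
ee_pos: [0.5991, -0.1239, 0.0397]
ee_rot: [0.0, 0.527, 0.85, 0.0]
ft_force: [1.5, 0.3, 0.4]
opening: 0.0595
```

Call:
{"name": "apply_moves", "arguments": {
  "motion": "0 0 0 0 0 0.05 0.6;0 0 0 0 0 0.11 0.6;0 0 0 0 0 0.17 0.6;0 0 0 0 0 0.23 0.6;0 0 0 0 0 0.29 0.6;0 0 0 0 0 0.35 0.6;0 0 0 0 0 0.41 0.6;0 0 0 0 0 0.47 0.6;0 0 0 0 0 0.53 0.6;0 0 0 0 0 0.59 0.6;0 0 0 0 0 0.64 0.6;0 0 0 0 0 0.67 0.6"
}}

```text
t: 7.55
ee_pos: [0.5978, -0.1248, 0.0396]
ee_rot: [-0.0, 0.778, 0.629, -0.001]
ft_force: [-0.7, -0.0, 2.6]
opening: 0.0592
```

Call:
{"name": "apply_moves", "arguments": {
  "motion": "0 0 0 0 0 0.05 0.6;0 0 0 0 0 0.11 0.6;0 0 0 0 0 0.17 0.6;0 0 0 0 0 0.23 0.6;0 0 0 0 0 0.29 0.6;0 0 0 0 0 0.35 0.6;0 0 0 0 0 0.41 0.6;0 0 0 0 0 0.47 0.6;0 0 0 0 0 0.53 0.6;0 0 0 0 0 0.59 0.6;0 0 0 0 0 0.64 0.6;0 0 0 0 0 0.67 0.6"
}}

```text
t: 8.55
ee_pos: [0.598, -0.1243, 0.0396]
ee_rot: [-0.0, 0.941, 0.338, -0.001]
ft_force: [-1.9, 1.4, 2.7]
opening: 0.059
```

Call:
{"name": "apply_moves", "arguments": {
  "motion": "0 0 0 0 0 0 0.6;0 0 0 0 0 0 0.75;0 0 0 0 0 0 0.8;0 0 0 0 0 0 1;0 0 0 0 0 0 1;0 0 0 0 0 0 1;0 0 0 0 0 0 1"
}}

```text
t: 9.13
ee_pos: [0.5987, -0.1241, 0.0394]
ee_rot: [-0.0, 0.941, 0.339, 0.0]
ft_force: [0.1, 0.2, 0.7]
opening: 0.0849
```

```bash
python3 -c "
from h import *
togo([.598,-.124,.038])"
```

```text
t 9.1333 pos [ 0.5987 -0.1241  0.0394] yawy -50.4 tilt [ 0.  0. -1.] F [0.1 0.2 0.7] q [-0.34  0.67  0.68  1.87 -0.57  0.8  -0.24] open 0.08493316042781947
shift [-0.0005 -0.0005  0.0014]
```

Call:
{"name": "apply_moves", "arguments": {
  "motion": "0 0 -0.01 0 0 0 1;0 0 -0.03 0 0 0 1;0 0 -0.05 0 0 0 1;0 0 -0.07 0 0 0 1;0 0 -0.09 0 0 0 1;0 0 -0.11 0 0 0 1;0 0 -0.13 0 0 0 1;0 0 -0.15 0 0 0 1;0 0 -0.165 0 0 0 1;0.005 -0.015 -0.17 0 0 0 1;0.01 -0.04 -0.17 0 0 0 1;0.02 -0.07 -0.17 0 0 0 1"
}}

```text
t: 10.13
ee_pos: [0.5692, -0.0594, 0.211]
ee_rot: [0.001, 0.942, 0.337, 0.001]
ft_force: [-0.5, 1.5, -0.4]
opening: 0.0871
```

Call:
{"name": "apply_moves", "arguments": {
  "motion": "0.01 -0.03 0 0 0 0 0.8;0.018 -0.06 0 0 0 0 0.6;0.026 -0.09 0 0 0 0 0.4;0.035 -0.12 0 0 0 0 0.2;0.043 -0.15 0 0 0 0 0;0.05 -0.175 0 0 0 0 0;0.055 -0.19 0 0 0 0 0;0.055 -0.194 0 0 0 0 0;0.055 -0.194 0 0 0 0 0;0.055 -0.194 0 0 0 0 0;0.055 -0.194 0 0 0 0 0"
}}

```text
t: 11.05
ee_pos: [0.4886, 0.1253, 0.2099]
ee_rot: [0.0, 0.941, 0.338, 0.0]
ft_force: [0.2, -0.3, -0.1]
opening: 0.0216
```

```bash
python3 -c "
from h import *
togo([.489,.1275,.13])
im=snap('top','t3'); im2=snap('side','s3')
a=cv2.resize(im[190:270,300:400,::-1],(400,320),interpolation=2);b=cv2.resize(im2[190:340,270:390,::-1],(400,500),interpolation=2)
o=np.zeros((500,800,3),np.uint8);o[:320,:400]=a;o[:,400:]=b;cv2.imwrite('pics/c3.png',o)
"
```

```text
t 11.05 pos [0.4886 0.1253 0.2099] yawy -50.5 tilt [ 0.001 -0.    -1.   ] F [ 0.2 -0.3 -0.1] q [-1.06  0.26  0.87  1.98 -0.24  1.   -0.96] open 0.02163098511122359
shift [ 0.0016 -0.0015  0.0799]
```

View pics/c3.png

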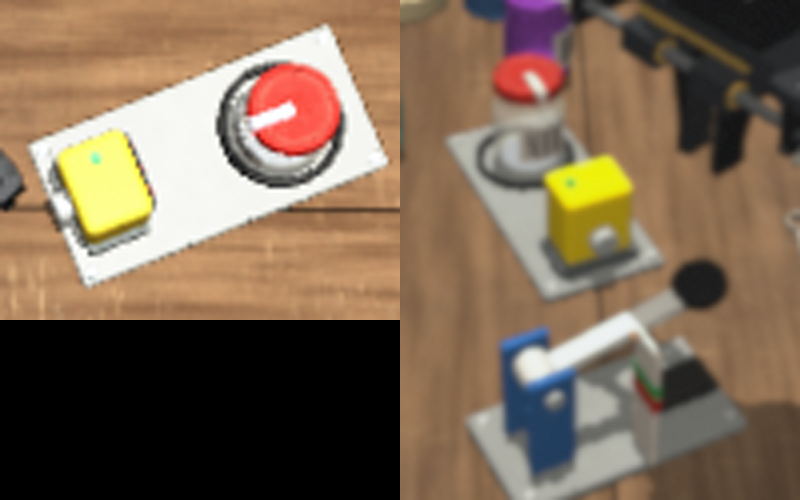

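The top half shows the stripe running from (294,109) to (250,125) in the crop, a world angle of about 110° against 112.5° wanted. The jar looks seated, and the side half shows it clear of the gripper with the lever up. Now I'll measure the jar precisely and approach the pad.

Call:
{"name": "apply_moves", "arguments": {
  "motion": "0.001 0 0.02 0 0 0 0;0.002 0 0.035 0 0 0 0;0.003 0 0.05 0 0 0 0;0.0035 0 0.06 0 0 0 0;0.0035 0 0.07 0 0 0 0;0.0035 0 0.078 0 0 0 0;0.0035 0 0.084 0 0 0 0;0.0035 0 0.087 0 0 0 0;0.0035 0 0.087 0 0 0 0;0.0035 0 0.087 0 0 0 0;0.0035 0 0.087 0 0 0 0"
}}

```text
t: 12.07
ee_pos: [0.4912, 0.1294, 0.123]
ee_rot: [-0.0, 0.941, 0.339, 0.001]
ft_force: [-0.2, 0.4, 0.4]
opening: 0.0003
```

```bash
sed -i "s#pics/top0#pics/t3#" m.py; python3 m.py | head -2; python3 -c "
from h import *
togo([.491,.128,.087])
im2=snap('side','s4');im=snap('top','t4')
a=cv2.resize(im[195:285,220:300,::-1],(400,450),interpolation=2);b=cv2.resize(im2[220:370,270:390,::-1],(400,500),interpolation=2)
o=np.zeros((500,800,3),np.uint8);o[:450,:400]=a;o[:,400:]=b;cv2.imwrite('pics/c4.png',o)
"
```

```text
lid [373.57027027 216.84324324] 370 373.1019287109375 216.57766723632812 11.799151420593262 [ 0.59638217 -0.12525096  0.094     ]
stripe 54 [-4.66995203e-03  1.20930740e-02  1.38777878e-16] 111.11493980392369
t 12.0667 pos [0.4912 0.1294 0.123 ] yawy -50.4 tilt [ 0.001  0.001 -1.   ] F [-0.2  0.4  0.4] q [-0.96  0.4   0.79  2.06 -0.38  0.83 -0.83] open 0.0003416040644947983
shift [-0.001  0.001  0.036]
```

View pics/c4.png

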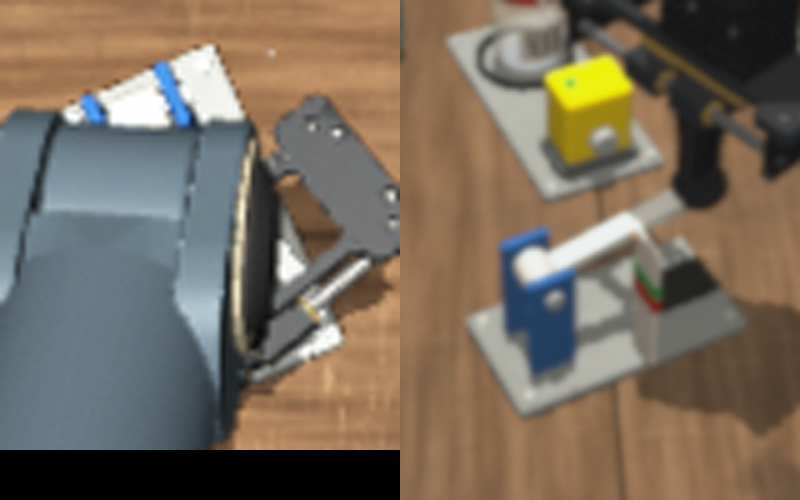

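The stripe now measures 111.1° against 112.5°. The side crop shows the shut fingers centred over the pad, which sits at about (700,185). Pressing slowly.

Call:
{"name": "apply_moves", "arguments": {
  "motion": "0 0 0.003 0 0 0 0;0 0 0.006 0 0 0 0;0 0 0.008 0 0 0 0;0 0 0.01 0 0 0 0;0 0 0.012 0 0 0 0;0 0 0.014 0 0 0 0;0 0 0.016 0 0 0 0;0 0 0.018 0 0 0 0;0 0 0.02 0 0 0 0;0 0 0.022 0 0 0 0;0 0 0.022 0 0 0 0;0 0 0.022 0 0 0 0"
}}

```text
t: 13.17
ee_pos: [0.49, 0.1288, 0.1003]
ee_rot: [-0.0, 0.941, 0.339, -0.001]
ft_force: [-3.3, -0.9, 7.0]
opening: 0.0003
```

Call:
{"name": "apply_moves", "arguments": {
  "motion": "0 0 0.002 0 0 0 0;0 0 0.004 0 0 0 0;0 0 0.006 0 0 0 0;0 0 0.008 0 0 0 0;0 0 0.01 0 0 0 0;0 0 0.011 0 0 0 0;0 0 0.012 0 0 0 0;0 0 0.013 0 0 0 0;0 0 0.0135 0 0 0 0;0 0 0.0135 0 0 0 0;0 0 0.0135 0 0 0 0;0 0 0.0135 0 0 0 0"
}}

```text
t: 14.17
ee_pos: [0.4888, 0.1282, 0.0867]
ee_rot: [-0.0, 0.941, 0.339, -0.002]
ft_force: [-6.2, -3.2, 7.9]
opening: 0.0005
```

```bash
python3 -c "
from h import *
togo([.491,.128,.087])
im2=snap('side','s5');im=snap('top','t5')
a=cv2.resize(im[190:270,300:400,::-1],(400,320),interpolation=2);b=cv2.resize(im2[220:340,290:386,::-1],(400,500),interpolation=2)
o=np.zeros((500,800,3),np.uint8);o[:320,:400]=a;o[:,400:]=b;cv2.imwrite('pics/c5.png',o)
"
```

```text
t 14.1667 pos [0.4888 0.1282 0.0867] yawy -50.4 tilt [-0.004 -0.001 -1.   ] F [-6.2 -3.2  7.9] q [-0.92  0.45  0.74  2.09 -0.44  0.76 -0.78] open 0.0005297457576437121
shift [ 0.0015  0.0015 -0.0003]
```

View pics/c5.png

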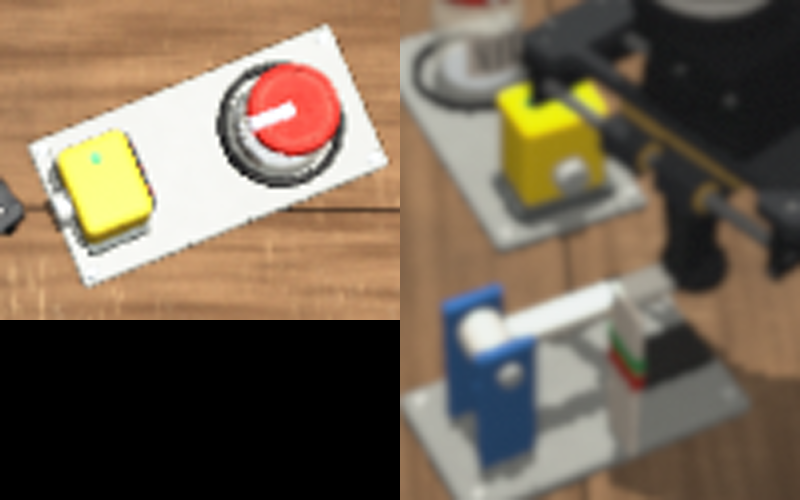

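The top half shows the jar unchanged, with its stripe still towards the scanner. The side half shows the lever arm level, which is mid-position. Force is 7.9 N at pad height 0.087, as specified, so I'll hold there.

Call:
{"name": "apply_moves", "arguments": {
  "motion": "0 0 0 0 0 0 0;0 0 0 0 0 0 0;0 0 0 0 0 0 0;0 0 0 0 0 0 0;0 0 0 0 0 0 0;0 0 0 0 0 0 0;0 0 0 0 0 0 0;0 0 0 0 0 0 0;0 0 0 0 0 0 0;0 0 0 0 0 0 0;0 0 0 0 0 0 0;0 0 0 0 0 0 0"
}}

```text
t: 15.27
ee_pos: [0.4889, 0.1282, 0.0868]
ee_rot: [-0.0, 0.941, 0.339, -0.002]
ft_force: [-6.5, -2.9, 8.4]
opening: 0.0003
```

Call:
{"name": "apply_moves", "arguments": {
  "motion": "0 0 0 0 0 0 0;0 0 0 0 0 0 0;0 0 0 0 0 0 0;0 0 0 0 0 0 0;0 0 0 0 0 0 0;0 0 0 0 0 0 0;0 0 0 0 0 0 0;0 0 0 0 0 0 0;0 0 0 0 0 0 0;0 0 0 0 0 0 0;0 0 0 0 0 0 0;0 0 0 0 0 0 0"
}}

```text
t: 16.27
ee_pos: [0.4888, 0.1282, 0.0868]
ee_rot: [-0.0, 0.941, 0.339, -0.002]
ft_force: [-7.0, -2.9, 7.7]
opening: 0.0005
```

Call:
{"name": "apply_moves", "arguments": {
  "motion": "0 0 0 0 0 0 0;0 0 0 0 0 0 0;0 0 0 0 0 0 0;0 0 0 0 0 0 0;0 0 0 0 0 0 0;0 0 0 0 0 0 0;0 0 0 0 0 0 0;0 0 0 0 0 0 0;0 0 0 0 0 0 0;0 0 0 0 0 0 0;0 0 0 0 0 0 0;0 0 0 0 0 0 0"
}}

```text
t: 17.27
ee_pos: [0.4889, 0.1282, 0.0868]
ee_rot: [-0.0, 0.941, 0.339, -0.002]
ft_force: [-5.8, -2.1, 8.0]
opening: 0.0004
```

Call:
{"name": "apply_moves", "arguments": {
  "motion": "0 0 0 0 0 0 0;0 0 0 0 0 0 0;0 0 0 0 0 0 0;0 0 0 0 0 0 0;0 0 0 0 0 0 0;0 0 0 0 0 0 0;0 0 0 0 0 0 0;0 0 0 0 0 0 0;0 0 0 0 0 0 0;0 0 0 0 0 0 0;0 0 0 0 0 0 0;0 0 0 0 0 0 0"
}}

```text
t: 18.27
ee_pos: [0.4889, 0.1282, 0.0868]
ee_rot: [-0.0, 0.941, 0.339, -0.002]
ft_force: [-5.7, -2.3, 7.5]
opening: 0.0006
```

```bash
python3 -c "
from h import *
togo([.491,.128,.087]); snap('top','t6')
"; sed -i "s#pics/t3#pics/t6#" m.py; python3 m.py | head -2
```

```text
t 18.2667 pos [0.4889 0.1282 0.0868] yawy -50.4 tilt [-0.004 -0.001 -1.   ] F [-5.7 -2.3  7.5] q [-0.92  0.45  0.74  2.09 -0.44  0.76 -0.78] open 0.0006092564154231764
shift [ 0.0015  0.0015 -0.0002]
lid [373.5799458  216.83468835] 369 373.1019287109375 216.57766723632812 11.799151420593262 [ 0.59638217 -0.12525096  0.094     ]
stripe 53 [-4.91912210e-03  1.18219687e-02  1.38777878e-16] 112.59219854317138
```

```bash
python3 -c "
from bench import workorder; print(workorder.sign_off())"
```

```text
the job is handed in; nothing more can be done
None
```

I turned the jar about 77° in its nest so the label faces the scanner, let go of it, then pressed the lever pad to mid-travel. I held it there for about 4 s and signed off at 18.3 s while still pressing.

**Jar:** the last top picture puts the lid stripe at 112.6° (111.1° before pressing), against about 112.5° for the scanner direction. The lid centre was within about 2 mm of where it started, and the jar stood clear of the gripper.

**Lever:** the tool tip stayed steady at 0.0868 m with 7.5–8.4 N on the pad, which matches the middle position (about 0.21 rad). The pointer on the gauge was hidden by the gripper, so I took the lever angle from pad height, force and the level arm.

**Disagreements:**
- The first grip sat about 5 mm off-centre, because I had read the position while the arm was still moving. I opened, corrected and regripped before turning the jar.
- The opening read 59 mm on the 62 mm glass, which I did not explain.
- There was a steady sideways force of 6–7 N on the pad while holding, but nothing slid.
- I did not check the tools and the wood block again at the end. The arm only passed well above the bench and nothing suggested contact.

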